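# Chock the guide, unlatch the hitch and hold the tongue up

## Robot

A 6-joint arm with a two-finger parallel gripper is mounted at the origin on the work surface. World frame = base frame: x ahead of the robot, y to its left, z up, the work surface at z = 0. Lengths are in m, angles in rad, forces in N, time in s.
With the tool pointing down it reaches from about 0.35 to 0.975 m from the base axis. Payload 4.9 kg.
Tool frame: the origin (TCP) lies between the finger pads, 19 mm behind the fingertips; this is the grasp point; z points along the fingers, y is the line along which they close (so a half turn about z gives the same grasp; the last joint's range is limited). The gripper opens to 85 mm and grips with 20 to 120 N. Pads are 22 mm wide; open, the fingers measure 114 mm over their backs; the gripper's body (76 mm by 85 mm) begins 54 mm behind the grasp point. The pads swing forward as they close: fully open they stand 13 mm farther back than shut.
Start: joints at [1.005, 0.053, 1.613, -0, 1.476, -0.119], TCP at [0.27, 0.564, 0.25] pointing down, gripper open.
Joint ranges: [-3.01, 3.01], [-1.01, 2.22], [0.06, 2.58], [-1.02, 4.17], [0.09, 2.62], [-3.14, 3.14]. Speed limits (rad/s): [2.57, 2.57, 3.14, 3.14, 3.14, 3.14].

## Interface

Orientations are given as [roll, pitch, yaw] about the fixed x, y, z axes, in that order (R = Rz(yaw) Ry(pitch) Rx(roll)).
In Python, from workcell import r, vision gives the robot as it stands.
- The arm moves only by the tool jog_arm, never from a script. Its argument "plan" is a list of rows, each a list of 5 numbers: the shift along the tool's x, y, z in mm, then the turn about the tool's z in degrees, then the finger opening in mm, from 0 to 85.4. A call has 1 to 8 rows; each row shifts and turns the commanded pose from where the row before left it, along the tool's axes as they then stand; what a row does not reach is not made up. A row lasts 1/12 s, in which the tool goes at most 41.7 mm and 7.16 degrees, less where a joint would pass 70% of its speed; a pose out of reach is approached as far as the arm can. A call with a gripper value outside its range is refused whole. The fingers move at their own pace and stop on an object; "grip_force" is the grip in N (left out, the last holds). Time passes only in rows, so rows that do not move let the fingers close. It gives the time, the measured TCP pose, the force, the opening and the grip force at its end, in the units of the state.
- r.get_state(): the state, without advancing time (a new reading comes with each control period).
- vision.capture(name): name is "side" or "top" or "wrist"; returns a dict with "frame" (480x640x3 uint8, red, green, blue), "mtx" (3x3 intrinsics, pixels), "R" (3x3) and "t" (3): a world point X has camera coordinates R X + t; the wrist camera has in their place "hand_eye" (4x4, takes a point from camera to tool coordinates, whose origin is the TCP and whose axes are the flange's). Camera axes: x right, y down, z forward; pixel columns grow to the right and rows downward; lengths in m; the calibration is good to about 2 mm. The wrist camera is an equidistant fisheye: a pixel r from the principal point sees the ray r / f radians off the axis. A picture is of the moment at which its call begins: read the wrist's pose just before it. There is no depth.
- r.job_done(): hands the job in; it is judged then, once.
The state is a dict: "time": time; "joint_pos": joint angles; "dq": joint speeds; "tau": joint torques, N m; "tcp_pos": TCP position; "eef_rot": TCP orientation; "force": force on the tool from outside, world axes, zero at the start; "ft_torque": the same for the moment, N m; "finger_gap": finger opening in m; "grip_force": force on a finger pad.
Only numpy, scipy, OpenCV 4.12 (cv2) and the standard library are available. Lean on these libraries where they do the work, as an engineer would, in place of code of your own. Each camera call takes 0.05 s, during which the arm holds its last target. There are 200 camera calls.

## Task

First take the spring clamp off its parking stand and clip it over the top edge of the guide flange's free end, beyond the wheel, as a roll stop; let go of it there. Then pull the hitch latch knob sideways against its spring, lift the tongue off the ball until the coupler's underside is about 5 cm above the top of the ball, and finish holding it up steadily with the gripper: do not put it down or let go. Leave everything else on the bench where it is.

Things in the scene. Friction and masses are not known exactly. Their poses are not given: they have to be found in the camera images.
- rig: Fixed hitch rig on a dark steel plate 100 x 510 mm: tow ball at one end, grey tongue, blue chassis end with black wheel (100 mm high, ends at y=360 mm). Origin on the bench under the ball; +y along the tongue from ball to wheel, +x away from the latch knob's side; yaw within 0.15 rad. Coupler over the ball: 64 x 66 mm in plan, top at z=102 mm; tongue 36 mm wide.
- clip_spot (a point): Where the clamp goes: middle of the top edge of the guide flange's free end (rig -47, 410, 75 mm; axes as the rig's). The flange is an upright steel strip along rig y, 6 mm thick, 75 mm high, free from y=360 (wheel) to 465 mm. The clamp may sit up to 35 mm either way along it.
- ball_top (a point): Top of the steel tow ball (36 mm across), 95 mm above the bench; axes as the rig's.
- tongue (a joint): Tongue hinge, rad: 0 = coupler down on the ball (its stop), grows as the coupler end rises, to 0.8. It falls back if let go. Lifting at the latch knob takes about 5 N. The coupler's underside is 25 mm above the ball's top at 0.325 and 50 mm at 0.44.
- tongue_hinge (a point): Point on the tongue's hinge axis, which is level along rig x: rig (0, 225, 85) mm. It stays put.
- coupler_mouth (a point): Centre of the coupler's open underside; at rig (0, 0, 46) mm when down, moves with the tongue (225 mm from the hinge along the tongue, 39 below it).
- latch (a joint): Latch plunger, m: 0 = home, its tip under the ball so that the tongue cannot rise; grows as the knob is pulled straight out along rig -x (sideways, away from the coupler); stop at 0.018. The ball is free from about 0.011; pull at least 0.014. The spring pushes it home with 5 N at 0 and 9.5 N at the stop.
- latch_grip (a point): Middle of the latch knob: level steel cylinder along rig x, 18 mm across, 46 long, with a 26 mm end flange, at rig (-90, 0, 55) mm at rest; moves with latch and tongue. Free all round: pinch it from above, fingers closing along rig y, TCP up to 7 mm above its axis. The tongue hangs on it when lifted and it turns with the tongue about rig x.
- stand: Parking stand: wooden block 90 x 60 x 22 mm with an upright steel strip along its x (70 mm long, 6 thick, top edge at z=75 mm). Origin under its centre. Fixed.
- clamp: Dark steel spring clamp like a clothes peg, 80 g, parked astride the stand's strip, handles up. Origin on the pivot, x along the pivot axis, z up, y the squeezing direction (across the strip). 20 mm wide; handles flare to 46 mm (outer faces) at the top, z=53 mm; jaws reach down to z=-42 mm. Pivot 13 mm above the strip's edge when parked; aim for the same on the flange (up to 30 mm).
- clamp_jaw (a joint): Clamp opening, rad: 0 = on a 6 mm strip, 0.45 = fully squeezed, -0.15 = shut on nothing. Squeezing the handles to about 22 mm over their outer faces (about 15 N) opens the jaws to about 20 mm. Grip from above with the fingertips at the clamp's z=18 mm, clear of the pivot. clamp is the +y half, so it leans about 0.22 rad about its x when squeezed, the pivot staying midway.
- hammer: bystander: hammer lying at the far edge.
- wrench: bystander: steel wrench lying at the far edge.
- oilcan: bystander: closed steel can, 66 mm wide, 110 high.
- disc: bystander: flat grinding disc 110 mm wide, 8 thick, with a centre hole.
- spacer: bystander: short steel cylinder, 36 mm wide, 30 high, between robot and tongue.
- screwdriver: bystander: screwdriver near the robot's left.
- offcut: bystander: flat steel offcut 120 x 30 x 12 mm near the robot.
Not all that is in view belongs to the job. Leave any blue, purple or yellow look-alike of the clamp alone.

How it is judged:
By the outcome, as a careful person would: the job done as asked, in the order asked, and still so for the second after the job is handed in, while the arm keeps its last pose, push and grip.
It also fails if it takes over 58 s, if anything falls off the work surface, if the arm or the gripper's body presses on something with over 40 N, if the wrist force passes 120 N, or if a joint passes its speed limit or range.

## Working session

There is one attempt and no reset: what is moved stays moved. The work goes in short steps, Python scripts to look and compute and a tool call to move; the robot and the scene stay as the last step left them, time stands still between calls to the robot, and variables do not carry over. Pictures are saved under pics/ and viewed, at most 10 in all, crops included, and the job is handed in when it is done.

Besides the shell and the picture viewer there is one more tool, called after "Request:" by a JSON object that holds its "method" and its "body". jog_arm: Moves the arm, as the interface text tells. Its arguments: {"type":"object","properties":{"plan":{"type":"array","items":{"type":"array","items":{"type":"number"}}},"grip_force":{"type":"number"}},"required":["plan"]}

```bash
mkdir -p pics; ls; python3 - <<'E'
from workcell import r, vision
import cv2,pickle
s=r.get_state();print(s)
d={}
for n in("side","top","wrist"):
    c=vision.capture(n);d[n]=c
    cv2.imwrite(f"pics/{n}0.png",c["frame"][:,:,::-1])
    print(n,{k:v for k,v in c.items() if k!="frame"})
pickle.dump((s,d),open("c0.pkl","wb"))
E
```

```text
pics
{'time': 0.0, 'joint_pos': array([ 1.00501264e+00,  5.33452377e-02,  1.61429382e+00,  4.77455408e-06,
        1.47599769e+00, -1.18951278e-01]), 'dq': array([-0.00048877,  0.00065861, -0.00035367, -0.00094563, -0.00019602,
       -0.00083055]), 'tau': array([-3.05635022e-04, -3.93692350e+01, -3.70171201e+01, -1.79027261e-04,
        7.32926623e-03, -4.95862892e-06]), 'tcp_pos': array([0.26972511, 0.56315499, 0.24877029]), 'eef_rot': array([-3.13956357e+00, -2.47293015e-04,  2.69475954e+00]), 'force': array([0.80462711, 0.17538797, 0.4246369 ]), 'ft_torque': array([-0.04357631, -0.00597584,  0.02498488]), 'grip_force': 0.0, 'finger_gap': 0.08536212874653691}
side {'mtx': array([[543.56216114,   0.        , 317.53308014],
       [  0.        , 543.56216114, 249.00538281],
       [  0.        ,   0.        ,   1.        ]]), 'R': array([[ 0.81922967, -0.5730535 , -0.0217356 ],
       [-0.38054719, -0.51488925, -0.76816203],
       [ 0.42900651,  0.63757254, -0.63988645]]), 't': array([-0.44390235,  0.26092794,  1.04621579])}
top {'mtx': array([[486.90325613,   0.        , 319.65433705],
       [  0.        , 486.90325613, 233.59028586],
       [  0.        ,   0.        ,   1.        ]]), 'R': array([[ 0.01293694, -0.99991369, -0.00229255],
       [-0.99122119, -0.01252271, -0.13161967],
       [ 0.13157961,  0.00397518, -0.99129764]]), 't': array([-0.01576272,  0.52563858,  1.37317546])}
wrist {'mtx': array([[371.64829954,   0.        , 320.73598357],
       [  0.        , 371.64829954, 244.52185023],
       [  0.        ,   0.        ,   1.        ]]), 'hand_eye': array([[-2.67244909e-04, -9.62242343e-01, -2.72194053e-01,
         6.95528680e-02],
       [ 9.99999941e-01, -3.15388723e-04,  1.33123738e-04,
        -1.40461899e-03],
       [-2.13944232e-04, -2.72194001e-01,  9.62242371e-01,
        -1.24750431e-01],
       [ 0.00000000e+00,  0.00000000e+00,  0.00000000e+00,
         1.00000000e+00]])}
```

View pics/top0.png

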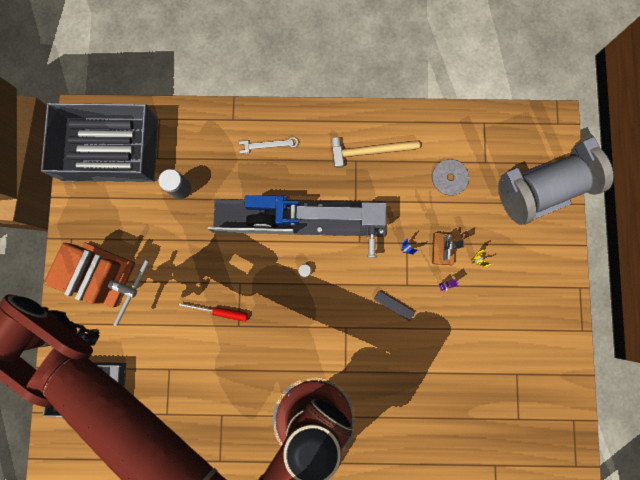

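View pics/side0.png

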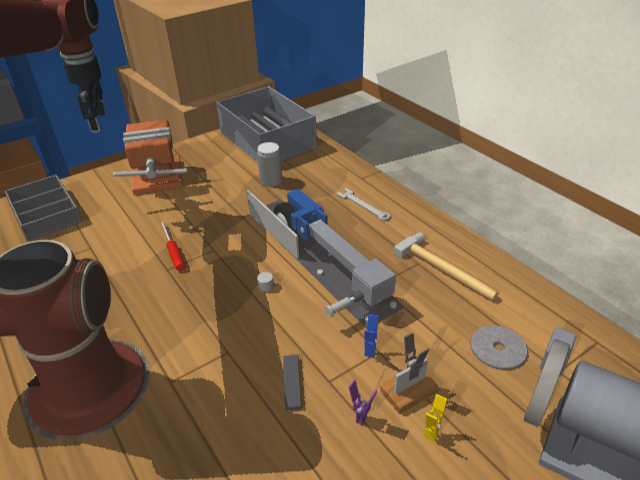

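```bash
python3 - <<'E'
import pickle,cv2,numpy as np
s,d=pickle.load(open("c0.pkl","rb"))
t=d["top"]["frame"][:,:,::-1];a=d["side"]["frame"][:,:,::-1]
z=lambda f,x,y,w,h,k:cv2.resize(f[y:y+h,x:x+w],None,fx=k,fy=k,interpolation=cv2.INTER_CUBIC)
A=z(t,205,185,200,75,4);B=z(t,395,225,100,70,4);C=z(a,360,320,100,100,4)
im=np.zeros((600,800,3),np.uint8);im[:300]=A;im[300:580,:400]=B;im[300:600,400:]=C[:300]
cv2.imwrite("pics/m1.png",im)
cv2.imwrite("pics/m2.png",z(a,240,180,170,145,4))
E
```

```text
(no output)
```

View pics/m1.png

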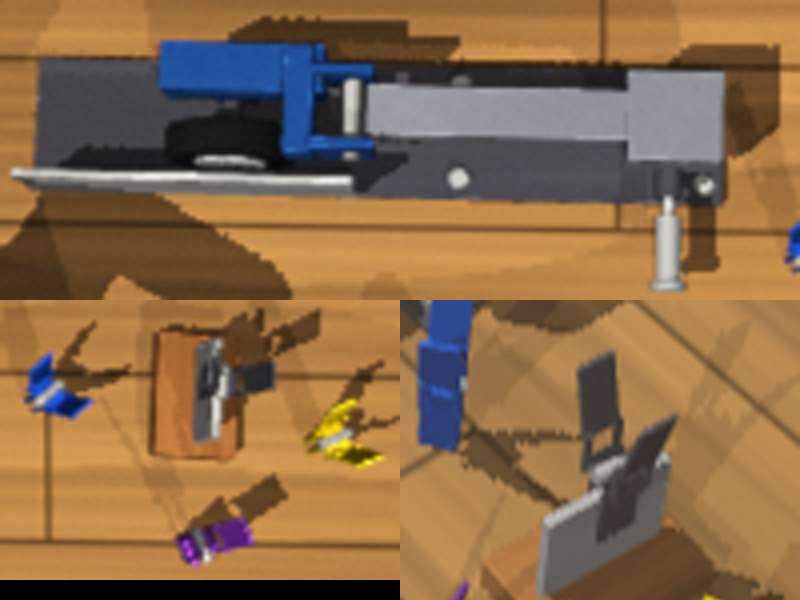

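View pics/m2.png

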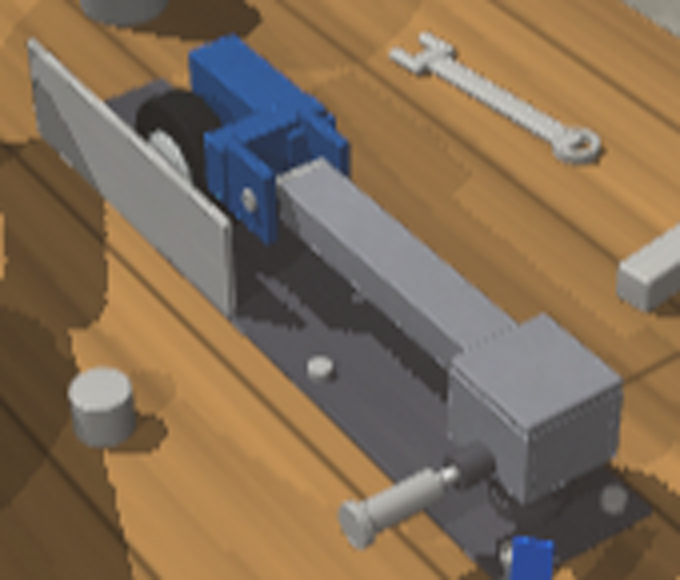

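```bash
cat > h.py <<'E'
import pickle,cv2,numpy as np
from scipy.spatial.transform import Rotation as Ro
def ray(c,s,uv):
    "ray origin, direction in world"
    K=c["mtx"]; x=(uv[0]-K[0,2])/K[0,0]; y=(uv[1]-K[1,2])/K[1,1]
    if "R" in c:
        d=np.array([x,y,1]);o=-c["R"].T@c["t"];d=c["R"].T@d
    else:
        th=np.hypot(x,y);k=np.sinc(th/np.pi)
        d=np.array([x*k,y*k,np.cos(th)]);H=c["hand_eye"]
        T=Ro.from_euler("xyz",s["eef_rot"]).as_matrix()
        o=T@H[:3,3]+s["tcp_pos"];d=T@H[:3,:3]@d
    return o,d/np.linalg.norm(d)
def tri(*rs):
    A=0;b=0
    for o,d in rs:
        P=np.eye(3)-np.outer(d,d);A=A+P;b=b+P@o
    X=np.linalg.solve(A,b)
    return X,max(np.linalg.norm((np.eye(3)-np.outer(d,d))@(X-o)) for o,d in rs)
def proj(c,s,X):
    "world point to pixel"
    K=c["mtx"];X=np.asarray(X,float)
    if "R" in c:
        p=c["R"]@X+c["t"];q=p[:2]/p[2]
    else:
        T=Ro.from_euler("xyz",s["eef_rot"]).as_matrix();H=c["hand_eye"]
        p=H[:3,:3].T@(T.T@(X-s["tcp_pos"])-H[:3,3])
        n=np.hypot(*p[:2]);q=p[:2]/n*np.arctan2(n,p[2])
    return q*K[0,0]+K[:2,2]
E
python3 - <<'E'
from h import *
np.set_printoptions(precision=4,suppress=True)
s,d=pickle.load(open("c0.pkl","rb"))
A=lambda x,y:ray(d["top"],s,(205+x/4,185+y/4))
B=lambda x,y:ray(d["top"],s,(395+x/4,225+(y-300)/4))
C=lambda x,y:ray(d["side"],s,(360+(x-400)/4,320+(y-300)/4))
D=lambda x,y:ray(d["side"],s,(240+x/4,180+y/4))
for n,p,q in [("fl far",A(12,171),D(30,42)),("fl near",A(354,180),D(233,222)),
 ("knob end",A(668,288),D(354,528)),("knob mid",A(668,245),D(400,502)),
 ("c++",A(628,70),D(545,316)),("c+-",A(724,71),D(620,380)),("c--",A(724,160),D(527,432)),("c-+",A(627,160),D(450,360)),
 ("h1",B(208,370),C(596,360)),("h2",B(268,375),C(662,428)),("strip -",B(212,440),C(541,518)),("strip +",B(218,340),C(665,455))]:
    X,e=tri(p,q);print(n,X,round(e,4))
E
```

```text
fl far [0.5338 0.3065 0.0696] 0.0
fl near [0.5314 0.0637 0.0743] 0.0018
knob end [ 0.4589 -0.1588  0.0513] 0.0005
knob mid [ 0.489  -0.1585  0.0519] 0.0
c++ [ 0.6078 -0.1269  0.0954] 0.0012
c+- [ 0.6056 -0.1923  0.099 ] 0.0006
c-- [ 0.5435 -0.1924  0.0973] 0.0003
c-+ [ 0.544  -0.1261  0.0972] 0.0012
h1 [ 0.4935 -0.351   0.135 ] 0.0009
h2 [ 0.492  -0.3928  0.1311] 0.002
strip - [ 0.4518 -0.3684  0.0748] 0.0012
strip + [ 0.5217 -0.3743  0.0732] 0.0005
```

```bash
cat >> h.py <<'E'
def rows(p,yaw,P,Y,n):
    "n equal rows from (p mm,yaw) to (P mm,Y), rounded, feeding rounding forward; tool pointing down"
    p=np.array(p,float);P=np.array(P,float);out=[]
    for i in range(n):
        k=n-i;v=(P-p)/k;a=-np.degrees(Y-yaw)/k
        c,si=np.cos(yaw),np.sin(yaw);w=np.round([v[0]*c+v[1]*si,v[0]*si-v[1]*c,-v[2]],1);a=round(a,1)
        p+=[w[0]*c+w[1]*si,w[0]*si-w[1]*c,-w[2]];yaw-=np.radians(a);out.append([*map(float,w),float(a)])
    return out
E
python3 - <<'E'
from h import *
from workcell import r
s=r.get_state()
R=rows(s["tcp_pos"]*1e3,s["eef_rot"][2],[493,-372,250],np.pi-.07,24)
for i in range(0,24,8):print(R[i:i+8])
E
```

```text
[[-25.2, -31.1, -0.0, -0.9], [-24.7, -31.5, -0.0, -0.9], [-24.2, -31.9, -0.0, -0.9], [-23.7, -32.3, -0.0, -0.9], [-23.2, -32.6, -0.0, -0.9], [-22.7, -33.0, -0.1, -0.9], [-22.2, -33.4, -0.0, -0.9], [-21.7, -33.7, -0.1, -0.9]]
[[-21.1, -34.0, -0.0, -0.9], [-20.6, -34.4, -0.1, -0.9], [-20.1, -34.7, -0.0, -0.9], [-19.5, -35.0, -0.1, -0.9], [-18.9, -35.3, -0.0, -0.9], [-18.4, -35.6, -0.1, -0.9], [-17.8, -35.9, -0.0, -0.9], [-17.3, -36.2, -0.1, -0.9]]
[[-16.7, -36.4, -0.0, -0.9], [-16.1, -36.7, -0.1, -0.9], [-15.5, -36.9, -0.0, -0.9], [-15.0, -37.2, -0.1, -0.9], [-14.4, -37.4, -0.0, -0.9], [-13.8, -37.6, -0.1, -0.9], [-13.2, -37.8, -0.0, -0.9], [-12.6, -38.1, -0.1, -0.9]]
```

Request:
{"method": "jog_arm", "body": {"plan": [[-25,-31,0,-1,85],[-25,-31,0,-1,85],[-24,-32,0,-1,85],[-24,-32,0,-1,85],[-23,-33,0,-1,85],[-23,-33,0,-1,85],[-22,-33,0,-1,85],[-22,-34,0,-1,85]]}}

```text
time: 0.82
tcp_pos: [0.3466, 0.251, 0.2497]
eef_rot: [-3.142, 0.0, 2.836]
force: [0.2, 0.8, -0.3]
finger_gap: 0.0847
grip_force: 0.0
```

Request:
{"method": "jog_arm", "body": {"plan": [[-21,-34,0,-1,85],[-21,-34,0,-1,85],[-20,-35,0,-1,85],[-19,-35,0,-1,85],[-19,-35,0,-1,85],[-18,-36,0,-1,85],[-18,-36,0,-1,85],[-17,-36,0,-1,85]]}}

```text
time: 1.48
tcp_pos: [0.4267, -0.0594, 0.2499]
eef_rot: [3.142, 0.001, 2.974]
force: [1.0, 0.1, -0.3]
finger_gap: 0.085
grip_force: 0.0
```

Request:
{"method": "jog_arm", "body": {"plan": [[-17,-36,0,-1,85],[-16,-37,0,-1,85],[-15,-37,0,-1,85],[-15,-37,0,-1,85],[-14,-37,0,-1,85],[-14,-38,0,0,85],[-13,-38,0,0,85],[-13,-38,0,0,85]]}}

```text
time: 2.15
tcp_pos: [0.5096, -0.3687, 0.2494]
eef_rot: [3.141, -0.001, 3.061]
force: [0.4, 0.2, -0.8]
finger_gap: 0.085
grip_force: 0.0
```

```bash
python3 - <<'E'
from workcell import r, vision
import cv2,pickle
s=r.get_state();c=vision.capture("wrist")
s2=r.get_state()
pickle.dump((s,c),open("c1.pkl","wb"))
print(s["time"],s["tcp_pos"],s2["tcp_pos"],s["eef_rot"],s["joint_pos"])
cv2.imwrite("pics/w1.png",c["frame"][:,:,::-1])
E
```

```text
2.15 [ 0.50959116 -0.36871011  0.24936554] [ 0.5099941  -0.37494661  0.24792796] [ 3.14100356e+00 -5.48240204e-04  3.06091722e+00] [-7.44645816e-01  6.28932537e-02  1.60335393e+00  1.26656053e-04
  1.47614027e+00 -2.23477857e+00]
```

View pics/w1.png

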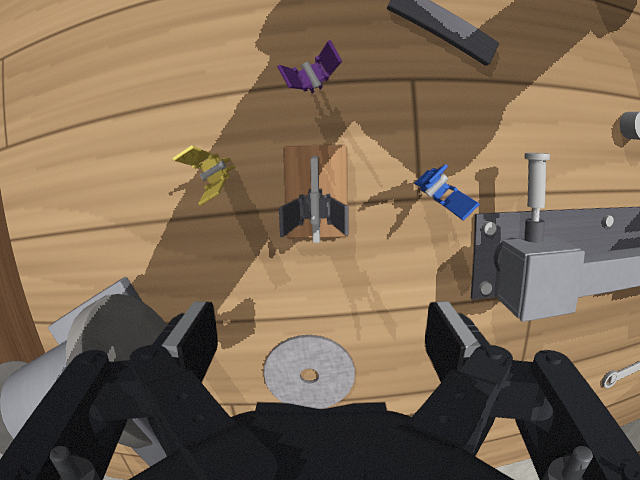

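```bash
python3 - <<'E'
from h import *
np.set_printoptions(precision=4,suppress=True)
s,c=pickle.load(open("c1.pkl","rb"));s0,d=pickle.load(open("c0.pkl","rb"))
def at(u,v,z):
    o,e=ray(c,s,(u,v));return o+e*(z-o[2])/e[2]
for n,u,v,z in[("hL",281,221,.141),("hR",348,221,.141),("sn",314,157,.075),("sf",316,242,.075),("k end",537,154,.055),("k tip",536,208,.055)]:print(n,at(u,v,z))
B=lambda x,y:ray(d["top"],s0,(395+x/4,225+(y-300)/4))
C=lambda x,y:ray(d["side"],s0,(360+(x-400)/4,320+(y-300)/4))
D=lambda x,y:ray(d["side"],s0,(240+x/4,180+y/4))
w=lambda u,v:ray(c,s,(u,v))
print(tri(w(348,221),C(596,360)),tri(w(281,221),C(662,428)),tri(w(314,157),C(541,518)),tri(w(316,242),C(665,455)))
print(tri(w(537,154),D(354,528)))
E
```

```text
hL [ 0.4876 -0.3936  0.141 ]
hR [ 0.4912 -0.3507  0.141 ]
sn [ 0.4512 -0.3703  0.075 ]
sf [ 0.5215 -0.3746  0.075 ]
k end [ 0.4567 -0.1575  0.055 ]
k tip [ 0.5097 -0.1577  0.055 ]
(array([ 0.4932, -0.351 ,  0.1354]), np.float64(0.001040809962444104)) (array([ 0.49  , -0.3951,  0.135 ]), np.float64(0.0013316598671247045)) (array([ 0.4512, -0.3704,  0.0777]), np.float64(0.0001235115253137941)) (array([ 0.5219, -0.3747,  0.0736]), np.float64(5.412214850168847e-05))
(array([ 0.4569, -0.1603,  0.0559]), np.float64(0.0018247256779153696))
```

```bash
python3 - <<'E'
from h import *
from workcell import r
s=r.get_state();print(s["tcp_pos"],s["eef_rot"],s["time"])
print(rows(s["tcp_pos"]*1e3,s["eef_rot"][2],[490,-372.5,125],3.07,8))
E
```

```text
[ 0.5099941  -0.37494661  0.24792796] [-3.13807777e+00 -6.05167198e-04  3.05694130e+00] 2.2
[[2.5, 0.1, 15.4, -0.1], [2.5, 0.1, 15.4, -0.1], [2.5, 0.1, 15.4, -0.1], [2.5, 0.1, 15.3, -0.1], [2.5, 0.1, 15.4, -0.1], [2.5, 0.1, 15.3, -0.1], [2.6, 0.1, 15.4, -0.1], [2.5, 0.2, 15.3, -0.0]]
```

Request:
{"method": "jog_arm", "body": {"plan": [[10,0,5,-0.5,85],[10,0,10,0,85],[0,0,15,0,85],[0,0,20,0,85],[0,0,10,0,85],[0,0,0,0,85]]}}

```text
time: 2.7
tcp_pos: [0.4881, -0.3638, 0.1862]
eef_rot: [3.137, -0.005, 3.07]
force: [0.3, 0.6, -1.1]
finger_gap: 0.0848
grip_force: 0.0
```

Request:
{"method": "jog_arm", "body": {"plan": [[-2,-8,10,0,85],[0,0,20,0,85],[0,0,18,0,85],[0,0,0,0,85],[0,0,0,0,85]]}}

```text
time: 3.12
tcp_pos: [0.4909, -0.3735, 0.1415]
eef_rot: [3.141, -0.001, 3.07]
force: [0.4, 0.3, 0.5]
finger_gap: 0.0852
grip_force: 0.0
```

```bash
python3 - <<'E'
from workcell import r
s=r.get_state();print(s["tcp_pos"],s["eef_rot"],s["time"])
E
```

```text
[ 0.49093308 -0.37348628  0.14153311] [ 3.14081996e+00 -1.07100596e-03  3.06996917e+00] 3.1167
```

Descend to z≈125 and squeeze gently (pivot stays midway, so centring matters); then lift a little and look.

Request:
{"method": "jog_arm", "body": {"plan": [[0,0,12,0,60],[0,1,4,0,50],[0,0,0,0,44],[0,0,0,0,38],[0,0,0,0,32],[0,0,0,0,27],[0,0,0,0,23],[0,0,0,0,21]], "grip_force": 30}}

```text
time: 3.78
tcp_pos: [0.4912, -0.3725, 0.1263]
eef_rot: [-3.141, 0.0, 3.07]
force: [-0.6, -0.3, -0.7]
finger_gap: 0.0213
grip_force: 22.1
```

Request:
{"method": "jog_arm", "body": {"plan": [[0,0,0,0,20],[0,0,0,0,20],[0,0,0,0,20]]}}

```text
time: 4.03
tcp_pos: [0.4911, -0.3724, 0.126]
eef_rot: [3.142, -0.0, 3.07]
force: [-0.0, -0.2, -1.6]
finger_gap: 0.0213
grip_force: 31.2
```

```bash
python3 - <<'E'
from workcell import r, vision
import cv2,pickle
s=r.get_state();d={n:vision.capture(n) for n in("side","wrist")}
pickle.dump((s,d),open("c2.pkl","wb"))
print(s["time"],s["tcp_pos"],s["eef_rot"],s["force"],s["finger_gap"],s["grip_force"])
a=d["side"]["frame"];b=d["wrist"]["frame"]
import numpy as np
A=cv2.resize(a[270:420,340:490],(400,400));B=cv2.resize(b[80:380,170:470],(400,400))
cv2.imwrite("pics/m3.png",np.hstack([A,B])[:,:,::-1])
E
```

```text
4.0333 [ 0.49113997 -0.37238316  0.12602577] [ 3.14158564e+00 -7.73972328e-06  3.07002269e+00] [-0.01422758 -0.2294582  -1.57856677] 0.021284349717838665 31.20202660560608
```

View pics/m3.png

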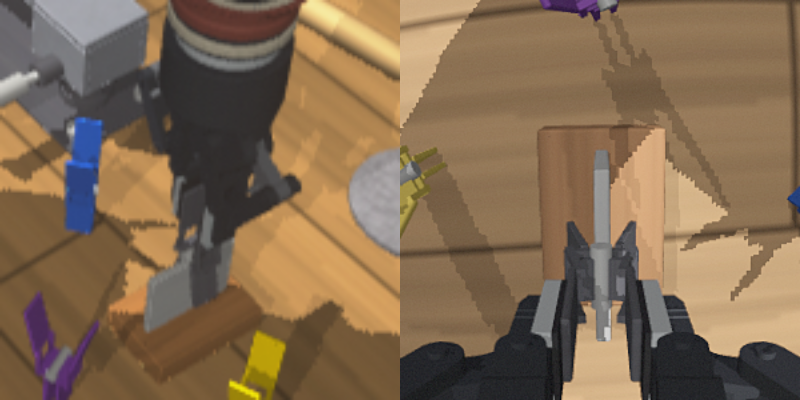

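Request:
{"method": "jog_arm", "body": {"plan": [[0,0,-5,0,20],[0,0,-10,0,20],[0,0,-20,0,20],[0,0,-25,0,20],[0,0,-30,0,20],[0,0,-25,0,20],[0,0,-15,0,20],[0,0,0,0,20]]}}

```text
time: 4.8
tcp_pos: [0.4928, -0.3739, 0.2621]
eef_rot: [-3.136, 0.007, 3.07]
force: [-0.5, -0.7, -0.1]
finger_gap: 0.0209
grip_force: 31.2
```

```bash
python3 - <<'E'
from h import *
from workcell import r
s=r.get_state();print(s["tcp_pos"],s["eef_rot"],s["time"],s["finger_gap"],s["force"])
R=rows(s["tcp_pos"]*1e3,s["eef_rot"][2],[533,251,255],np.pi/2-.01,20)
for i in range(0,20,8):print(R[i:i+8])
E
```

```text
[ 0.49276502 -0.37391424  0.26214615] [-3.13552947  0.00722078  3.07008316] 4.8 0.020949211989780187 [-0.47311088 -0.7107057  -0.06665776]
[[0.2, 31.3, 0.4, 4.3], [2.6, 31.2, 0.4, 4.3], [4.9, 30.9, 0.4, 4.3], [7.2, 30.5, 0.3, 4.3], [9.5, 29.8, 0.4, 4.3], [11.7, 29.1, 0.3, 4.3], [13.8, 28.1, 0.4, 4.3], [15.9, 27.0, 0.3, 4.3]]
[[17.9, 25.7, 0.4, 4.3], [19.8, 24.3, 0.3, 4.3], [21.5, 22.7, 0.4, 4.3], [23.2, 21.1, 0.3, 4.4], [24.7, 19.2, 0.4, 4.3], [26.1, 17.3, 0.3, 4.4], [27.3, 15.3, 0.4, 4.3], [28.4, 13.2, 0.3, 4.4]]
[[29.3, 11.0, 0.4, 4.3], [30.1, 8.7, 0.3, 4.4], [30.6, 6.4, 0.4, 4.3], [31.0, 4.1, 0.3, 4.4]]
```

Request:
{"method": "jog_arm", "body": {"plan": [[0,31,0,4.3,20],[3,31,0,4.3,20],[5,31,0,4.3,20],[7,30,0,4.3,20],[9,30,0,4.3,20],[12,29,0,4.3,20],[14,28,0,4.3,20],[16,27,0,4.3,20]]}}

```text
time: 5.47
tcp_pos: [0.506, -0.1214, 0.254]
eef_rot: [-3.141, -0.003, 2.466]
force: [-0.3, -0.1, -1.3]
finger_gap: 0.0217
grip_force: 31.2
```

Request:
{"method": "jog_arm", "body": {"plan": [[18,26,0,4.3,20],[20,24,0,4.3,20],[21,23,0,4.3,20],[23,21,0,4.4,20],[25,19,0,4.3,20],[26,17,0,4.4,20],[27,15,0,4.3,20],[28,13,0,4.4,20]]}}

```text
time: 6.13
tcp_pos: [0.5216, 0.1272, 0.2541]
eef_rot: [-3.139, -0.0, 1.86]
force: [0.0, -0.2, -1.3]
finger_gap: 0.0213
grip_force: 31.2
```

Request:
{"method": "jog_arm", "body": {"plan": [[29,11,0,4.3,20],[30,9,0,4.4,20],[31,6,0,4.3,20],[31,4,0,4.4,20],[0,0,0,0,20],[0,0,0,0,20],[0,0,0,0,20]]}}

```text
time: 6.72
tcp_pos: [0.53, 0.2502, 0.2545]
eef_rot: [-3.139, 0.001, 1.561]
force: [0.6, -0.2, -0.3]
finger_gap: 0.0214
grip_force: 31.2
```

```bash
python3 - <<'E'
from h import *
from workcell import r,vision
s=r.get_state();print(s["tcp_pos"],s["eef_rot"],s["time"],s["finger_gap"],s["force"],s["grip_force"])
c=vision.capture("wrist");a=vision.capture("side")
pickle.dump((s,c,a),open("c3.pkl","wb"))
A=cv2.resize(a["frame"][100:250,200:350],(400,400));B=cv2.resize(c["frame"][30:430,120:520],(400,400))
cv2.imwrite("pics/m4.png",np.hstack([A,B])[:,:,::-1])
E
```

```text
[0.52996523 0.25017363 0.25445965] [-3.13929546e+00  1.30296515e-03  1.56123752e+00] 6.7167 0.02136801069573024 [ 0.58979072 -0.15127786 -0.34299397] 31.178351640701294
```

View pics/m4.png

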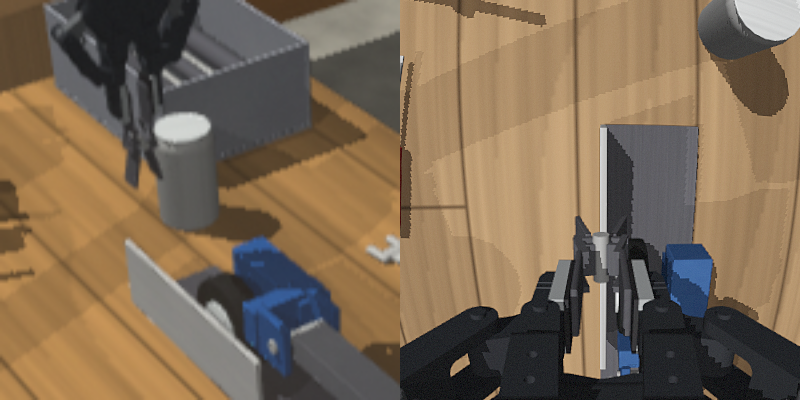

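```bash
python3 - <<'E'
from h import *
np.set_printoptions(precision=4,suppress=True)
s,c,a=pickle.load(open("c3.pkl","rb"));s0,d=pickle.load(open("c0.pkl","rb"))
def at(u,v,z):
    o,e=ray(c,s,(u,v));return o+e*(z-o[2])/e[2]
# sub-pixel centre of bright edge line per row
g=c["frame"].astype(float).mean(2)
for v in(160,175,190,205,220,330,370,390):
    w=g[v,312:336];print(v,w.astype(int))
for u,v in((324,155),(323,395)):print(at(u,v,.075))
print(tri(ray(c,s,(324,155)),ray(d["side"],s0,(247.5,190.5))))
# where would the TCP (clamp middle) appear
print(proj(c,s,s["tcp_pos"]),proj(c,s,s["tcp_pos"]-[0,0,.038]))
E
```

```text
160 [148 147 149 150 148 151 154 119 205 206 204 199 196 199 185  46  46 104
  97  97  99  99  96  94]
175 [150 148 149 148 149 151 155 121 203 205 203 199 196 197 185  33  50  49
  53  53  58  52  56  52]
190 [148 148 147 148 150 152 153 120 214 209 201 199 197 197 184  33  52  54
  51  52  51  54  53  49]
205 [148 144 148 147 148 153 153 118 213 207 201 197 196 195 179  30  48  54
  51  54  52  53  55  48]
220 [149 149 153 148 150 151 153 115 212 205 198 197 197 196 177  22  48  49
  46  50  53  51  57  56]
330 [152 150 149 149 151 152 152 144 210 201 193 191 202 188  95  41  45  50
  51  51  52  49  52 144]
370 [154 150 147 151 149 149 149 145 209 203 194 188 193 170  96 101  55  59
  63  63  67  55  61  59]
390 [151 153 148 151 150 153 151 143 210 204 194 189 192 160  84 108 105 103
 110  99 106  97 100 106]
[0.5316 0.3073 0.075 ]
[0.529  0.0714 0.075 ]
(array([0.5327, 0.3067, 0.0698]), np.float64(0.0011136092938619153))
[323.2787 327.6764] [323.0337 289.1447]
```

Request:
{"method": "jog_arm", "body": {"plan": [[0,0,10,0,20],[0,0,18,0,20],[0,0,18,0,20],[0,0,10,0,20],[0,0,4,0,20],[0,0,0,0,20],[0,0,0,0,20]]}}

```text
time: 7.4
tcp_pos: [0.5309, 0.2504, 0.1964]
eef_rot: [3.141, -0.0, 1.56]
force: [0.4, 0.2, 0.2]
finger_gap: 0.0212
grip_force: 31.2
```

```bash
python3 - <<'E'
from h import *
from workcell import r,vision
s=r.get_state();print(s["tcp_pos"],s["eef_rot"],s["time"],s["finger_gap"],s["force"],s["grip_force"])
c=vision.capture("wrist");a=vision.capture("side")
pickle.dump((s,c,a),open("c4.pkl","wb"))
A=cv2.resize(a["frame"][120:240,220:340],(400,400));B=cv2.resize(c["frame"][130:330,220:420],(400,400))
cv2.imwrite("pics/m5.png",np.hstack([A,B])[:,:,::-1])
E
```

```text
[0.53087781 0.25043204 0.19642181] [ 3.14102045e+00 -1.59284237e-04  1.55990457e+00] 7.4 0.02115140231491328 [0.3719232  0.24429639 0.15809516] 31.17998778820038
```

View pics/m5.png

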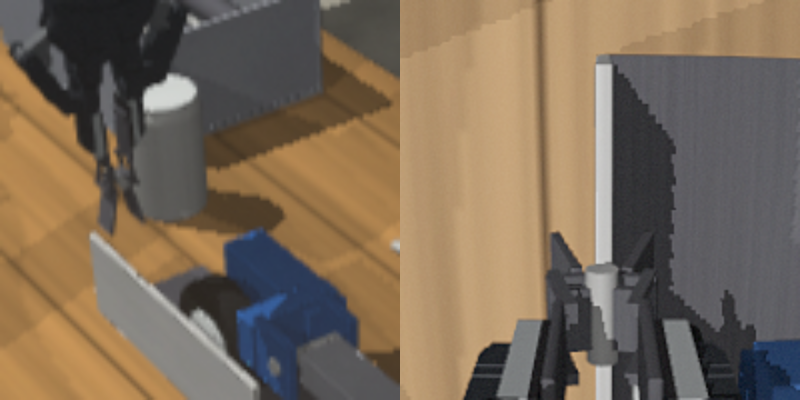

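Request:
{"method": "jog_arm", "body": {"plan": [[0,0,8,0,20],[0,0,14,0,20],[0,0,14,0,20],[0,0,12,0,20],[0,0,10,0,20],[0,0,8,0,20],[0,0,4,0,20],[0,0,0,0,20]]}}

```text
time: 8.17
tcp_pos: [0.53, 0.2504, 0.1244]
eef_rot: [-3.14, 0.001, 1.56]
force: [-0.3, 0.9, -0.7]
finger_gap: 0.0216
grip_force: 31.2
```

```bash
python3 - <<'E'
from h import *
from workcell import r,vision
s=r.get_state();print(s["tcp_pos"],s["eef_rot"],s["time"],s["finger_gap"],s["force"],s["ft_torque"],s["grip_force"])
E
```

```text
[0.52996507 0.25041678 0.12443996] [-3.13955836e+00  7.34191428e-04  1.56031320e+00] 8.1667 0.02158152857978696 [-0.27681293  0.93097285 -0.65450862] [-0.02998018 -0.01244369  0.02677929] 31.17849826812744
```

Seated with no contact force. Open slowly, then rise straight up.

Request:
{"method": "jog_arm", "body": {"plan": [[0,0,0,0,26],[0,0,0,0,32],[0,0,0,0,38],[0,0,0,0,44],[0,0,0,0,50],[0,0,0,0,60],[0,0,0,0,70],[0,0,0,0,70]]}}

```text
time: 8.83
tcp_pos: [0.5306, 0.2507, 0.1263]
eef_rot: [3.141, -0.0, 1.56]
force: [-0.2, 0.7, 0.2]
finger_gap: 0.0702
grip_force: 0.0
```

Request:
{"method": "jog_arm", "body": {"plan": [[0,0,-10,0,72],[0,0,-20,0,75],[0,0,-30,0,80],[0,0,-35,0,80],[0,0,-30,0,80],[0,0,-5,0,80],[0,0,0,0,80]]}}

```text
time: 9.42
tcp_pos: [0.5322, 0.2512, 0.2608]
eef_rot: [3.134, -0.002, 1.56]
force: [1.0, -0.3, 0.0]
finger_gap: 0.08
grip_force: 0.0
```

```bash
python3 - <<'E'
from h import *
from workcell import r,vision
s=r.get_state();print(s["tcp_pos"],s["eef_rot"],s["time"],s["finger_gap"],s["force"],s["grip_force"])
c=vision.capture("wrist");a=vision.capture("side")
pickle.dump((s,c,a),open("c5.pkl","wb"))
A=cv2.resize(a["frame"][140:240,220:320],(400,400));B=cv2.resize(c["frame"][80:380,170:470],(400,400))
cv2.imwrite("pics/m6.png",np.hstack([A,B])[:,:,::-1])
R=rows(s["tcp_pos"]*1e3,s["eef_rot"][2],[489,-158,200],np.pi-.01,16)
for i in range(0,20,8):print(R[i:i+8])
E
```

```text
[0.53221168 0.25121323 0.26078072] [ 3.13439449e+00 -2.42376147e-03  1.56038795e+00] 9.4167 0.08002145119417121 [ 0.96027318 -0.2807898   0.01522931] 0.0
[[-25.6, -2.4, 3.8, -5.6], [-25.2, -4.9, 3.8, -5.6], [-24.6, -7.4, 3.8, -5.6], [-23.8, -9.7, 3.8, -5.6], [-22.7, -12.0, 3.8, -5.6], [-21.5, -14.2, 3.8, -5.6], [-20.0, -16.2, 3.8, -5.6], [-18.3, -18.1, 3.8, -5.6]]
[[-16.5, -19.8, 3.8, -5.7], [-14.4, -21.3, 3.8, -5.6], [-12.3, -22.6, 3.8, -5.7], [-9.9, -23.7, 3.8, -5.6], [-7.6, -24.6, 3.8, -5.7], [-5.1, -25.2, 3.8, -5.6], [-2.6, -25.6, 3.8, -5.7], [-0.1, -25.7, 3.8, -5.6]]
[]
```

View pics/m6.png

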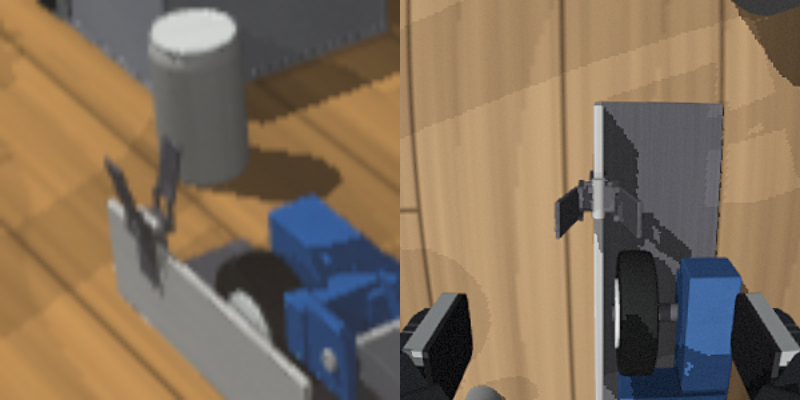

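Request:
{"method": "jog_arm", "body": {"plan": [[-25,-3,3,-5.6,80],[-25,-5,3,-5.6,80],[-25,-7,3,-5.6,80],[-24,-10,3,-5.6,80],[-23,-12,3,-5.6,80],[-21,-14,3,-5.6,80],[-20,-16,3,-5.6,80],[-18,-18,4,-5.7,80]]}}

```text
time: 10.18
tcp_pos: [0.5071, 0.0459, 0.2283]
eef_rot: [-3.139, -0.003, 2.349]
force: [0.0, -0.3, -0.1]
finger_gap: 0.0799
grip_force: 0.0
```

Request:
{"method": "jog_arm", "body": {"plan": [[-16,-20,4,-5.6,80],[-14,-21,4,-5.7,80],[-12,-23,4,-5.6,80],[-10,-24,4,-5.7,80],[-7,-24,4,-5.6,80],[-5,-25,4,-5.7,80],[-2,-26,3,-5.6,80],[0,-26,0,-5.6,80]]}}

```text
time: 10.85
tcp_pos: [0.4827, -0.1574, 0.2003]
eef_rot: [3.139, -0.005, 3.136]
force: [0.3, 0.5, -0.3]
finger_gap: 0.0799
grip_force: 0.0
```

Request:
{"method": "jog_arm", "body": {"plan": [[0,0,0,0,60],[0,0,0,0,60],[0,0,0,0,60]]}}

```text
time: 11.1
tcp_pos: [0.484, -0.1563, 0.2023]
eef_rot: [3.14, -0.003, 3.13]
force: [1.4, -0.3, 0.0]
finger_gap: 0.0603
grip_force: 0.0
```

```bash
python3 - <<'E'
from h import *
from workcell import r,vision
s=r.get_state();print(s["tcp_pos"],s["eef_rot"],s["time"],s["finger_gap"],s["force"],s["joint_pos"])
c=vision.capture("wrist")
pickle.dump((s,c),open("c6.pkl","wb"))
cv2.imwrite("pics/m7.png",cv2.resize(c["frame"][80:380,170:470],(600,600))[:,:,::-1])
E
```

```text
[ 0.4840417  -0.15632202  0.20226554] [ 3.13978473e+00 -2.71103092e-03  3.12988763e+00] 11.1 0.06025693886744553 [ 1.37020563 -0.31576942  0.02345912] [-4.59011525e-01 -1.94162919e-01  1.92781945e+00  4.63315679e-04
  1.41116244e+00 -2.01817476e+00]
```

View pics/m7.png

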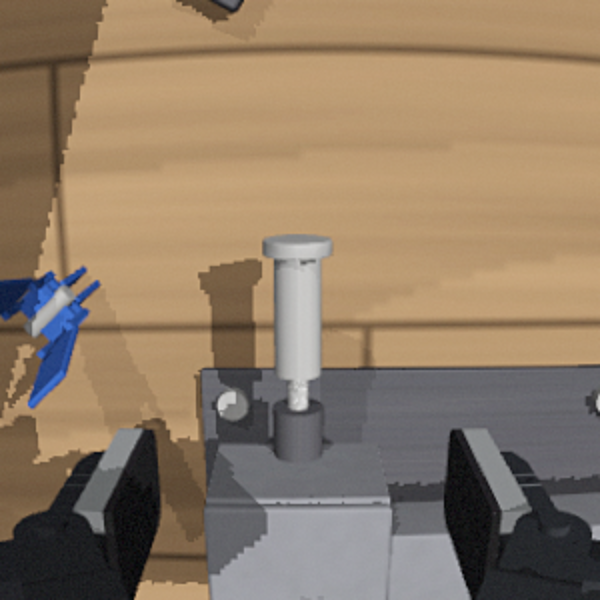

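```bash
python3 - <<'E'
from h import *
np.set_printoptions(precision=4,suppress=True)
s,c=pickle.load(open("c6.pkl","rb"));s0,d=pickle.load(open("c0.pkl","rb"))
def at(u,v,z):
    o,e=ray(c,s,(u,v));return o+e*(z-o[2])/e[2]
for u,v in((319,210),(319,240),(319,270)):print(at(u,v,.06))
# height: knob inner end (top surface), side view D crop ~ (445,478)
D=lambda x,y:ray(d["side"],s0,(240+x/4,180+y/4))
print(tri(ray(c,s,(319,205)),D(356,525)),tri(ray(c,s,(319,270)),D(440,478)))
E
```

```text
[ 0.4629 -0.1581  0.06  ]
[ 0.4856 -0.1584  0.06  ]
[ 0.5093 -0.1587  0.06  ]
(array([ 0.4608, -0.1582,  0.0519]), np.float64(0.00026865398050741164)) (array([ 0.5126, -0.1592,  0.055 ]), np.float64(0.0015398966469791805))
```

Request:
{"method": "jog_arm", "body": {"plan": [[-2,-2,10,0,60],[0,0,25,0,60],[0,0,30,0,60],[0,0,30,0,60],[0,0,25,0,60],[0,0,15,0,60],[0,0,5,0,60],[0,0,0,0,60]]}}

```text
time: 11.82
tcp_pos: [0.4856, -0.1577, 0.0617]
eef_rot: [3.14, -0.004, 3.132]
force: [0.5, 0.2, -0.2]
finger_gap: 0.06
grip_force: 0.0
```

```bash
python3 - <<'E'
from workcell import r
s=r.get_state();print(s["tcp_pos"],s["eef_rot"],s["time"],s["finger_gap"],s["force"])
E
```

```text
[ 0.48555494 -0.15768375  0.06173866] [ 3.13974715 -0.00374992  3.13206626] 11.8167 0.059989319518307875 [ 0.4961692   0.15288514 -0.19302935]
```

Close on the knob.

Request:
{"method": "jog_arm", "body": {"plan": [[0,0,4,0,40],[0,-1,0,0,30],[0,0,0,0,22],[0,0,0,0,17],[0,0,0,0,12],[0,0,0,0,12],[0,0,0,0,12],[0,0,0,0,12]], "grip_force": 60}}

```text
time: 12.48
tcp_pos: [0.4877, -0.1582, 0.0615]
eef_rot: [3.137, 0.002, 3.13]
force: [0.0, 8.9, 4.5]
finger_gap: 0.016
grip_force: 58.4
```

Request:
{"method": "jog_arm", "body": {"plan": [[1,0,0,0,12],[3,0,0,0,12],[4,0,0,0,12],[4,0,0,0,12],[3,0,0,0,12],[1.5,0,0,0,12],[0,0,0,0,12],[0,0,0,0,12]]}}

```text
time: 13.15
tcp_pos: [0.4732, -0.1581, 0.0617]
eef_rot: [3.138, 0.008, 3.13]
force: [8.3, 9.0, -2.1]
finger_gap: 0.0161
grip_force: 58.5
```

```bash
python3 - <<'E'
from workcell import r
s=r.get_state();print(s["tcp_pos"],s["eef_rot"],s["time"],s["finger_gap"],s["force"],s["grip_force"])
E
```

```text
[ 0.47319184 -0.1580578   0.0616875 ] [3.1375834  0.00803259 3.12994113] 13.15 0.01608040527574809 [ 8.29336428  9.01583264 -2.11384996] 58.52975785732269
```

Request:
{"method": "jog_arm", "body": {"plan": [[1,0,0,0,12],[0.5,0,0,0,12],[0,0,0,0,12],[0,0,0,0,12]]}}

```text
time: 13.48
tcp_pos: [0.4718, -0.1581, 0.0617]
eef_rot: [3.138, 0.008, 3.13]
force: [8.8, 9.1, -2.2]
finger_gap: 0.0156
grip_force: 58.6
```

```bash
python3 - <<'E'
from h import *
from workcell import r,vision
s=r.get_state();print(s["tcp_pos"],s["eef_rot"],s["time"],s["finger_gap"],s["force"],s["grip_force"])
c=vision.capture("wrist");a=vision.capture("side")
pickle.dump((s,c,a),open("c7.pkl","wb"))
A=cv2.resize(a["frame"][240:340,300:400],(400,400));B=cv2.resize(c["frame"][130:330,220:420],(400,400))
cv2.imwrite("pics/m8.png",np.hstack([A,B])[:,:,::-1])
E
```

```text
[ 0.47184323 -0.15805519  0.06166867] [3.13756939 0.00822286 3.12993371] 13.4833 0.015618443663662024 [ 8.80241951  9.08234688 -2.20367743] 58.576369285583496
```

View pics/m8.png

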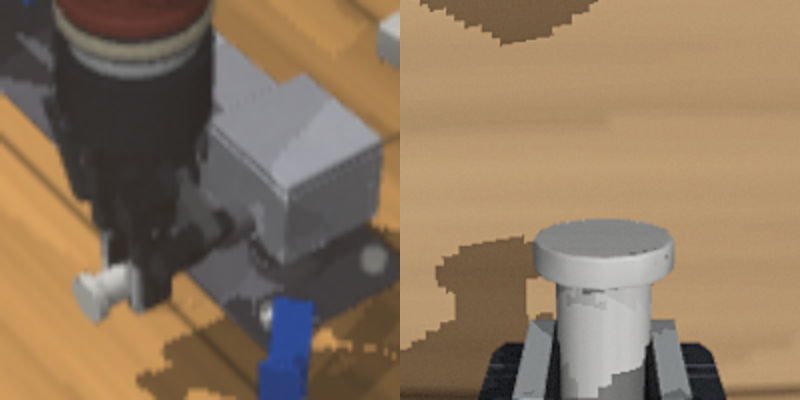

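Request:
{"method": "jog_arm", "body": {"plan": [[0,0,-1,0,12],[0,0,-2,0,12],[0,-0.5,-3,0,12],[0,-0.5,-4,0,12],[0,-0.5,-4,0,12],[0,-0.5,-4,0,12],[0,0,-4,0,12],[0,0,-3,0,12]]}}

```text
time: 14.25
tcp_pos: [0.4712, -0.16, 0.0861]
eef_rot: [3.138, 0.007, 3.131]
force: [8.5, 8.2, -6.2]
finger_gap: 0.0159
grip_force: 58.6
```

Request:
{"method": "jog_arm", "body": {"plan": [[0,0,-5,0,12],[0,0.5,-6,0,12],[0,0.5,-7,0,12],[0,0.5,-7,0,12],[0,0.5,-7,0,12],[0,0.8,-7,0,12],[0,0.8,-6,0,12],[0,0.7,-4,0,12]]}}

```text
time: 14.92
tcp_pos: [0.4709, -0.1564, 0.1347]
eef_rot: [3.14, 0.007, 3.132]
force: [9.4, 5.1, -9.6]
finger_gap: 0.0155
grip_force: 58.5
```

Request:
{"method": "jog_arm", "body": {"plan": [[0,1,-4,0,12],[0,1.2,-5,0,12],[0,1.2,-5,0,12],[0,1.2,-5,0,12],[0,1,-4,0,12],[0,0.5,-2,0,12],[0,0,0,0,12],[0,0,0,0,12]]}}

```text
time: 15.58
tcp_pos: [0.4712, -0.1505, 0.1599]
eef_rot: [3.14, 0.008, 3.132]
force: [10.2, 2.6, -5.8]
finger_gap: 0.0155
grip_force: 58.7
```

```bash
python3 - <<'E'
from h import *
from workcell import r,vision
s=r.get_state();print(s["tcp_pos"],s["eef_rot"],s["time"],s["finger_gap"],s["force"],s["grip_force"])
a=vision.capture("side");t=vision.capture("top");s=r.get_state()
print(s["tcp_pos"],s["time"])
pickle.dump((s,a,t),open("c8.pkl","wb"))
np.set_printoptions(linewidth=200)
# coupler top corners predicted in the side view for several hinge angles, rig origin (.5752,-.1594), yaw -.01
def W(x,y,z,th):
    Y,Z=y-225,z-85;c,sn=np.cos(th),np.sin(th)
    Y,Z=Y*c+Z*sn,-Y*sn+Z*c
    p=Ro.from_euler("z",-.01).apply([x,Y+225,Z+85])/1e3
    return p+[.5752,-.1594,0]
for th in(.3,.4,.44,.5):print(th,[proj(a,s,W(x,y,102,th)).round(1) for x,y in((32,-33),(32,33),(-32,-33))])
g=cv2.Canny(a["frame"],60,150)
sub=a["frame"].astype(int).mean(2)
d0=pickle.load(open("c0.pkl","rb"))[1]["side"]["frame"].astype(int).mean(2)
m=(abs(sub-d0)>25)[180:320,345:420]
print("rows with tongue change per column (first):",[(345+i,180+int(np.argmax(m[:,i]))) for i in range(0,75,5) if m[:,i].any()])
E
```

```text
[ 0.47119252 -0.15050465  0.15990343] [3.14004228 0.00763691 3.13159679] 15.5833 0.0154860283364169 [10.19521377  2.58587507 -5.7953463 ] 58.71672213077545
[ 0.47115131 -0.15053773  0.15978313] 15.6833
0.3 [array([393.2, 241.1]), array([372.8, 233. ]), array([367.9, 253.3])]
0.4 [array([390.6, 229.1]), array([370.7, 224.4]), array([365. , 241.1])]
0.44 [array([389.3, 224.2]), array([369.7, 220.9]), array([363.6, 236.1])]
0.5 [array([387.1, 216.8]), array([368. , 215.7]), array([361.3, 228.5])]
rows with tongue change per column (first): [(345, 180), (350, 180), (355, 226), (360, 235), (365, 226), (370, 225), (375, 229), (380, 230), (385, 227), (390, 232), (395, 250), (400, 286), (405, 272), (410, 270), (415, 272)]
```

```bash
python3 - <<'E'
from h import *
s,a,t=pickle.load(open("c8.pkl","rb"))
def W(x,y,z,th):
    Y,Z=y-225,z-85;c,sn=np.cos(th),np.sin(th)
    Y,Z=Y*c+Z*sn,-Y*sn+Z*c
    return Ro.from_euler("z",-.01).apply([x,Y+225,Z+85])/1e3+[.5752,-.1594,0]
pts=((32,-33),(32,33),(-32,-33))
print("th0 pred",[proj(a,s,W(x,y,102,0)).round(1) for x,y in pts],"obs (395,275) (376.2,259) (371.8,288)")
# match edges: mean gradient along the predicted far (x=32) and front (y=-33) top edges, with the th0 offset
g=cv2.GaussianBlur(a["frame"],(0,0),1).astype(float).mean(2);G=np.hypot(cv2.Sobel(g,6,1,0),cv2.Sobel(g,6,0,1))
off=np.array([[395,275],[376.2,259],[371.8,288]]).mean(0)-np.mean([proj(a,s,W(x,y,102,0)) for x,y in pts],0)
print(off)
for th in np.arange(.34,.54,.02):
    P=np.array([proj(a,s,W(32,y,102,th))+off for y in np.linspace(-30,30,40)]+[proj(a,s,W(x,-33,102,th))+off for x in np.linspace(-15,30,40)],np.float32)
    v=cv2.remap(G.astype(np.float32),P[:,0],P[:,1],1);print(round(th,2),v[:40].mean().round(1),v[40:].mean().round(1))
E
```

```text
th0 pred [array([396. , 273.7]), array([375.7, 256.8]), array([371.7, 286.3])] obs (395,275) (376.2,259) (371.8,288)
[-0.12484675  1.72673995]
0.34 42.8 5.1
0.36 47.1 5.2
0.38 47.3 9.9
0.4 45.4 32.5
0.42 26.0 133.5
0.44 14.6 36.4
0.46 15.3 20.4
0.48 24.9 16.4
0.5 55.8 25.7
0.52 68.2 48.2
```

Request:
{"method": "jog_arm", "body": {"plan": [[0,0.3,-1,0,12],[0,0.3,-1,0,12],[0,0.2,-1,0,12],[0,0,0,0,12],[0,0,0,0,12],[0,0,0,0,12],[0,0,0,0,12],[0,0,0,0,12]]}}

```text
time: 16.35
tcp_pos: [0.471, -0.1498, 0.1625]
eef_rot: [3.14, 0.007, 3.132]
force: [9.3, 3.3, -6.6]
finger_gap: 0.0157
grip_force: 58.8
```

```bash
python3 - <<'E'
from h import *
from workcell import r
s=r.get_state();print(s["tcp_pos"],s["time"],s["finger_gap"],s["force"],abs(s["dq"]).max())
if s["tcp_pos"][2]>.158 and s["grip_force"]>50: print(r.job_done())
E
```

```text
[ 0.47098321 -0.14978742  0.16246535] 16.35 0.015685425664756673 [ 9.31732011  3.32306709 -6.6003092 ] 0.0016112057803598567
the job is handed in; nothing more can be done
None
```

The job is handed in: the clamp is clipped on the flange's free end, and the gripper holds the unlatched tongue steady at roughly 0.43–0.45 rad, about 5 cm above the ball, after 16.4 s of the 58 s; I viewed 11 pictures, one over the limit of 10.

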